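Load the red coffee pod

ROBOT

A 6-joint arm with a two-finger parallel gripper is mounted at the origin on a cart in front of the work surface, level with it; the furniture and walls round the work are solid. World frame = base frame: x ahead of the robot, y to its left, z up, the work surface at z = 0. Lengths are in mm, angles in degrees, forces in N, time in s.
With the tool pointing down it reaches from about 300 to 850 mm from the base axis. Payload 4.2 kg.
Tool frame: the origin (TCP) lies at the very end of the fingers, on their centre line; the grasp point (between the pads) lies 19 mm behind it (env.grip_depth is the distance from the TCP to the grasp point, in mm); z points along the fingers, y is the line along which they close (so a half turn about z gives the same grasp; the last joint's range is limited). The gripper opens to 91 mm and grips with 3 to 60 N. Pads are 32 mm wide; open, the fingers measure 118 mm over their backs; the gripper's body (76 mm by 178 mm) begins 60 mm behind the grasp point.
Start: joints at [-70.359, 18.312, 89.639, -0, 72.044, -1.146], TCP at [204.068, -537.587, 213.976] pointing down, gripper open.
Joint ranges: [-177.97, 177.97], [-48.28, 115.42], [12.27, 149.76], [-77.06, 257.06], [2.81, 150.46], [-146.56, 146.56]. Speed limits (degrees/s): [147.25, 147.25, 180, 180, 180, 180].

INTERFACE

Orientations are given as [roll, pitch, yaw] about the fixed x, y, z axes, in that order (R = Rz(yaw) Ry(pitch) Rx(roll)).
In Python, from workcell import env, cams gives the robot as it stands.
- The arm moves only by the tool apply_moves, never from a script. Its argument "deltas" is a list of rows, each a list of 5 numbers: the shift along the tool's x, y, z in m, then the turn about the tool's z in rad, then the opening, from -1 (shut) to 1 (fully open), so that 0 is half open. In form: [[tx, ty, tz, roll, gripper], ...]. A call has 1 to 5 rows; each row is the pose to reach, as a shift and turn from the pose commanded when the call began, along the tool's axes at that moment; what a row does not reach only later rows make up. A row lasts 1/10 s, in which the tool goes at most 50 mm and 8.59 degrees, less where a joint would pass 70% of its speed; a pose out of reach is approached as far as the arm can. A call with a gripper value outside its range is refused whole. The fingers move at their own pace and stop on an object; "grip_force" is the grip in N (left out, the last holds). Time passes only in rows, so rows that repeat a pose let the fingers close. It gives the time, the measured TCP pose, the force, the opening and the grip force at its end, in the units of the state.
- env.state(): the state, without advancing time (a new reading comes with each control period).
- cams.grab_frame(name): name is "side" or "top" or "wrist"; returns the picture (400x640x3 uint8, blue, green, red); there is no depth.
- cams.get_calibration(name): a dict with "mtx" (3x3 intrinsics, pixels), "eye" and "attitude" of the camera in the world; the wrist camera has in their place "tool_from_camera" (4x4, takes a point from camera to tool coordinates, whose origin is the TCP and whose axes are the flange's). Camera axes: x right, y down, z forward; pixel columns grow to the right and rows downward; lengths in mm; the calibration is good to about 2 mm. The wrist camera is an equidistant fisheye: a pixel r from the principal point sees the ray r / f radians off the axis. A picture is of the moment at which its call begins: read the wrist's pose just before it. get_calibration takes no time and is no camera call.
- env.job_done(): hands the job in; it is judged then, once.
The state is a dict: "time_s": time; "qpos": joint angles; "qvel": joint speeds; "effort": joint torques, N m; "ee_pos": TCP position; "ee_rot": TCP orientation; "force": force on the tool from outside, world axes, zero at the start; "torque": the same for the moment, N m; "gripper_width": finger opening in mm; "gripper_force": force on a finger pad.
Only numpy, scipy, OpenCV 4.12 (cv2) and the standard library are available. Lean on these libraries where they do the work, as an engineer would, in place of code of your own. Each camera call takes 0.05 s, during which the arm holds its last target. There are 200 camera calls.

TASK

Get the coffee machine ready for a cup of the red blend: pluck the red pod out of the pod tray, stand it flange up in the bowl of the machine's open pod drawer and let go of it there, then close the drawer fully. Leave the other pods standing in their pockets and the mug standing under the spout.

Things in the scene. Friction and masses are not known exactly. Their poses are not given: they have to be found in the camera images.
- pod_red_center (a point): Centre (half-way up) of the red coffee pod to load: rigid, 42 mm tall, about 0.03 kg. Its top is a round flange 62 mm across, 5 mm thick (16 to 21 mm above this point); below it a cup 48 mm across rounds in to 33 mm at the flat underside, 21 mm below this point. z: up the pod's axis. In a pocket the flange's underside stands 17 mm clear above the tray's top; grip its edge from above.
- pod_black_center (a point): Centre of a black pod of the same shape and size, standing in another pocket of the tray; leave it there.
- pod_blue_center (a point): Centre of a blue pod of the same shape and size, standing in another pocket of the tray; leave it there.
- pod_green_center (a point): Centre of a green pod of the same shape and size, standing in another pocket of the tray; leave it there.
- tray: White pod tray with a wooden rim, fixed on the worktop, 201 (x) by 300 (y) mm, 26 mm high; origin at the centre of its underside. Six round pockets 52 mm across, 20 mm deep, at x = -46 and 46, y = -92, 0 and 92 mm, so neighbouring flanges are 30 mm apart. Four hold a pod each, with 2 mm of play all round; two are empty. Which pod stands in which of the four varies.
- machine: Grey coffee machine, fixed on the worktop, 150 mm wide; origin under its centre, z up, front facing its -x. The head's front face (z 107 to 214 mm) is at x = -102 mm; the tank behind is 259 mm high. The drawer slides along the machine's x in a slot of that face. A pod that stands in the bowl passes under the slot's top edge (172 mm up) with 8 mm to spare; one that leans or lies does not.
- bowl (a point): Centre of the flat floor of the round bowl in the pod drawer, 122 mm above the worktop; moves with the drawer, axes as the machine's (z up, -x outwards). The bowl is 52 mm across and 20 mm deep; the deck round it, 90 mm wide, lies 20 mm above this point. A front panel 42 to 52 mm out (-x) from this point rises 28 mm above it. Keep the arm clear of the wall cupboard (x over 0.58, z over 0.46 m).
- drawer_handle (a point): Grip point in the middle of the pod drawer's handle, a black tongue 22 mm wide (machine's y) and 16 mm thick (top 8 mm above this point) that sticks straight out (-x) of the front panel: it runs from 33 mm behind this point to 23 mm in front of it. 132 mm above the worktop, with free space below. Axes as the machine's. When closed it is 38 mm ahead of the head's face.
- pod_drawer (a joint): How far the pod drawer is out, m: 0 fully closed, 0.101 fully out. It slides with about 1.5 N of friction and stays where it is left; a firm stop at 0.
- cup_center (a point): Centre of the white mug, 68 mm across and 82 mm tall, standing on the drip tray under the spout, handle to one side; leave it standing there.
Things that resemble listed ones, but are neither listed nor needed, are in the scene too. Of the things that look like the part that bears pod_red_center, the largest one is meant.

How it is judged (in metres and radians):
On the way:
1. the red pod stands in the bowl of the drawer, let go (horizontal distance between pod_red_center and bowl below 0.008 m and z of pod_red_center in the frame of bowl below 0.026 m and angle between pod_red_center's own z axis and vertical below 0.15 rad and contact force between the fingers and pod_red below 0.1 N), for 0.2 s.
At the end, for the whole second after the job is handed in: The pod drawer is closed to within 6 mm, and the red pod stands in its bowl: centred within 8 mm, its underside within 5 mm of the bowl's floor, upright within 0.15 rad, at rest and released (value of joint pod_drawer below 0.006 m and horizontal distance between pod_red_center and bowl below 0.008 m and z of pod_red_center in the frame of bowl below 0.026 m and angle between pod_red_center's own z axis and vertical below 0.15 rad and linear speed of pod_red below 0.02 m/s); the robot touches nothing.
It fails at once if another pod is pushed or lifted out of its pocket or tipped (moved over 15 mm) (distance of any of pod_black_center, pod_blue_center, pod_green_center from where it was at the start of the episode above 0.015 m).
It fails at once if the mug under the spout is shoved (over 20 mm) or tipped (distance of cup_center from where it was at the start of the episode above 0.02 m or angle between cup_center's own z axis and vertical above 0.3 rad).
It also fails if it takes over 48 s, if anything falls off the work surface, if the arm or the gripper's body presses on something with over 40 N, if the wrist force passes 120 N, or if a joint passes its speed limit or range.

## Working session

There is one attempt and no reset: what is moved stays moved. The work goes in short steps, Python scripts to look and compute and a tool call to move; the robot and the scene stay as the last step left them, time stands still between calls to the robot, and variables do not carry over. Pictures are saved under pics/ and viewed, at most 10 in all, crops included, and the job is handed in when it is done.

Besides the shell and the picture viewer there is one more tool, called after "Emit:" by a JSON object that holds its "method" and its "body", one argument or row to a line. apply_moves: Moves the arm, as the interface text tells. Its arguments: {"type":"object","properties":{"deltas":{"type":"array"},"grip_force":{"type":"number"}},"required":["deltas"]}

```bash
mkdir -p pics; python3 - <<'E'
from workcell import env,cams
import cv2,numpy as np
s=env.state();print(s['time_s'],s['ee_pos'],s['ee_rot'],s['gripper_width'],env.grip_depth)
for n in('top','side','wrist'):
    c=cams.get_calibration(n);print(n,{k:np.round(np.array(v),3).tolist() for k,v in c.items()})
for n in('top','side'):
    cv2.imwrite(f'pics/{n}0.png',cams.grab_frame(n))
E
```

```text
0.0 [ 203.87528272 -537.08572843  213.10424925] [-1.79895526e+02  1.17281900e-05  2.07859943e+01] 91.13657188388508 18.8
top {'mtx': [[520.525, 0.0, 323.7], [0.0, 520.525, 203.351], [0.0, 0.0, 1.0]], 'eye': [257.179, -240.169, 1327.984], 'attitude': [-166.345, -0.306, -68.841]}
side {'mtx': [[459.664, 0.0, 321.312], [0.0, 459.664, 194.128], [0.0, 0.0, 1.0]], 'eye': [281.487, -959.63, 844.991], 'attitude': [-130.63, -0.006, -16.085]}
wrist {'mtx': [[309.707, 0.0, 313.859], [0.0, 309.707, 202.172], [0.0, 0.0, 1.0]], 'tool_from_camera': [[-0.0, -0.959, -0.283, 79.551], [1.0, -0.001, 0.001, 0.231], [-0.001, -0.283, 0.959, -170.101], [0.0, 0.0, 0.0, 1.0]]}
```

View pics/top0.png

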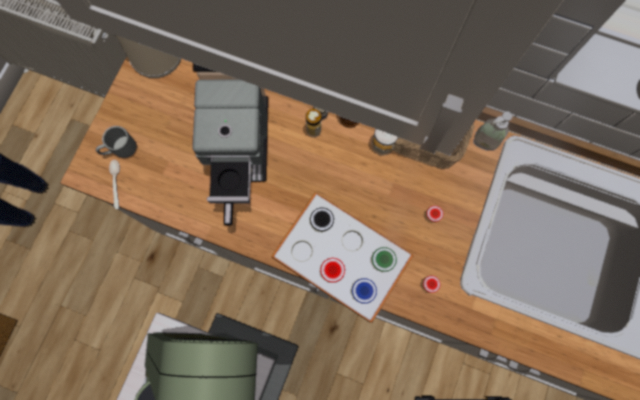

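View pics/side0.png

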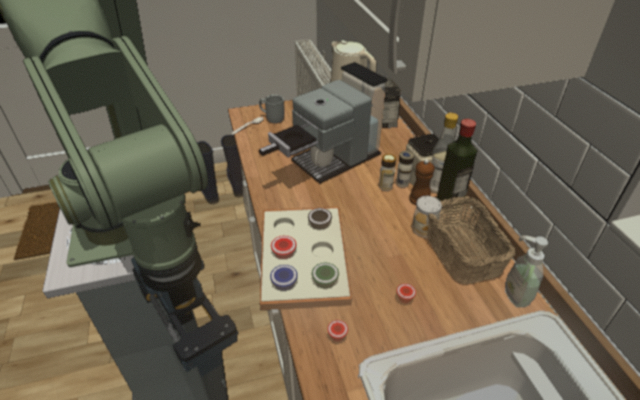

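The red pod in the tray is at top (333,270) and side (284,245). Candidates are this one plus two small red pods on the worktop at top (435,214) and (432,284). I choose the tray one because it is the largest. The drawer bowl is near top (231,180) and the handle near (229,212).

```bash
cat > h.py <<'E'
import numpy as np,cv2
from scipy.spatial.transform import Rotation as Ro
from workcell import env,cams
def ray(n,uv,state=None):
    c=cams.get_calibration(n);K=np.array(c['mtx']);u,v=uv
    p=np.array([(u-K[0,2])/K[0,0],(v-K[1,2])/K[1,1]])
    if n=='wrist':
        T=np.array(c['tool_from_camera']);r=np.hypot(*p)
        d=np.array([*(p/r*np.sin(r)),np.cos(r)]) if r>0 else np.array([0,0,1.])
        R=Ro.from_euler('xyz',state['ee_rot'],degrees=True).as_matrix()
        return np.array(state['ee_pos'])+R@T[:3,3],R@T[:3,:3]@d
    return np.array(c['eye']),Ro.from_euler('xyz',c['attitude'],degrees=True).as_matrix()@np.array([*p,1])
def atz(n,uv,z,state=None):
    e,d=ray(n,uv,state);return e+d*(z-e[2])/d[2]
def blobs(im,lo,hi,amin=30):
    m=cv2.inRange(cv2.cvtColor(im,cv2.COLOR_BGR2HSV),lo,hi)
    k,_,st,ce=cv2.connectedComponentsWithStats(m)
    return [(ce[i].round(1).tolist(),st[i].tolist()) for i in range(1,k) if st[i,4]>amin]
E
python3 - <<'E'
from h import *
t=cv2.imread('pics/top0.png');s=cv2.imread('pics/side0.png')
for n,im in(('top',t),('side',s)):
    for nm,lo,hi in(('red',(0,150,90),(8,255,255)),('red2',(172,150,90),(180,255,255)),('blue',(105,80,50),(135,255,255)),('green',(50,60,30),(85,255,200))):
        for c,st in blobs(im,lo,hi):
            if 'green'==nm and c[0]<300:continue
            print(n,nm,c,st,atz(n,c,48).round(1))
for p in((322,219),):print('black',atz('top',p,48).round(1))
for nm,p,z in(('bowl',(231,180),122),('handle',(229,212),140)):print(nm,atz('top',p,z).round(1))
a=cv2.resize(t[60:240,180:300],None,fx=4,fy=4,interpolation=cv2.INTER_CUBIC)[:600]
b=cv2.resize(t[190:320,270:450],None,fx=3.1,fy=4.6)[:, :]
b=cv2.resize(t[190:330,270:450],None,fx=1.8,fy=1.8,interpolation=cv2.INTER_CUBIC)
o=np.zeros((600,800,3),np.uint8);o[:,:480]=a[:600,:480];o[:b.shape[0],480:480+b.shape[1]]=b[:,:320]
c=cv2.resize(s[75:195,245:395],None,fx=2.1,fy=2.1,interpolation=cv2.INTER_CUBIC);o[300:300+c.shape[0],480:480+c.shape[1]]=c
cv2.imwrite('pics/crop1.png',o)
E
```

```text
top red [434.7, 213.0] [430, 209, 10, 10, 74] [ 627.7 -404.3   48. ]
top red [332.5, 269.4] [325, 262, 16, 16, 183] [ 401.8 -214.7   48. ]
top red [431.5, 283.6] [427, 279, 10, 10, 83] [ 456.9 -452.5   48. ]
top blue [363.9, 290.2] [356, 282, 17, 18, 241] [ 382.3 -304.    48. ]
top green [383.8, 258.8] [376, 251, 16, 16, 204] [ 472.  -323.4   48. ]
side red [283.0, 244.0] [275, 239, 17, 11, 151] [ 401.7 -216.    48. ]
side red [405.9, 290.5] [400, 286, 12, 10, 89] [ 625.1 -421.6   48. ]
side red [337.3, 328.2] [331, 323, 13, 11, 111] [ 456.1 -469.1   48. ]
side blue [282.4, 274.4] [275, 269, 17, 12, 66] [ 380.6 -305.3   48. ]
black [ 510.4 -144.9   48. ]
bowl [505.9  88.6 122. ]
handle [429.1  56.9 140. ]
```

View pics/crop1.png

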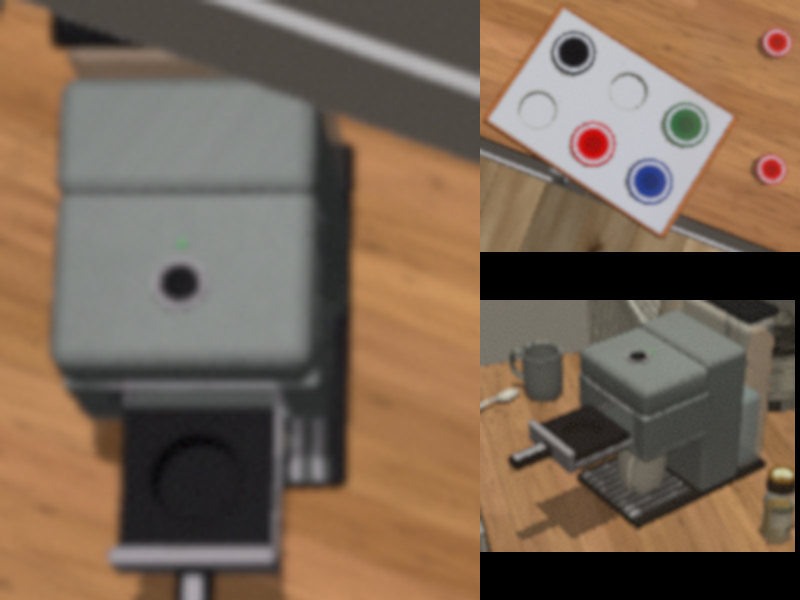

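Crop: the tray red pod has a flange as large as blue, green and black, and the other two reds are clearly smaller. The bowl rim centres near (229.3,179.5) px and the front panel's top edge runs (207.5,197)-(249.5,197).

```bash
cat >> h.py <<'E'
def go(x,y,z,yaw):
    s=env.state();R=Ro.from_euler('xyz',s['ee_rot'],degrees=True)
    d=R.inv().apply(np.array([x,y,z])-s['ee_pos'])
    t=R.inv()*Ro.from_euler('xyz',[180,0,yaw],degrees=True)
    print('t',s['time_s'],'pos',np.round(s['ee_pos'],1),'rot',np.round(s['ee_rot'],2),'w',round(s['gripper_width'],1),'d_m',np.round(d/1e3,4),'roll',np.round(t.as_rotvec(),4),'rows',np.linalg.norm(d)/50)
E
python3 - <<'E'
from h import *
b=atz('top',(229.3,179.5),142);l=atz('top',(207.5,197),150);r=atz('top',(249.5,197),150)
print('bowl',b,'panel',l,r,np.linalg.norm(l-r)); d=(l-r)[:2]; ya=np.degrees(np.arctan2(d[1],d[0]));print('machine yaw',ya-90)
# head top front edge left/right, hole
hl=atz('top',(180+62/4,60+192/4),214);hr=atz('top',(180+315/4,60+190/4),214);q=hl-hr;print(np.linalg.norm(q),np.degrees(np.arctan2(q[1],q[0]))-90)
hl=atz('top',(180+55/4,60+365/4),214);hr=atz('top',(180+315/4,60+365/4),214);q=hl-hr;print(np.linalg.norm(q),np.degrees(np.arctan2(q[1],q[0]))-90)
print('handle tip',atz('top',(228.5,224),140))
go(402,-215,130,77.7)
E
```

```text
bowl [501.40854467  87.34181969 142.        ] panel [442.38308975 115.45762533 150.        ] [477.84833283  24.19686801 150.        ] 97.90969968369767
machine yaw 21.236842457336977
145.45312132421392 21.78374558981531
146.41696773936187 21.266134213576322
handle tip [402.44822971  46.48866555 140.        ]
t 0.1 pos [ 203.9 -537.2  213.2] rot [-179.91    0.     20.79] w 91.1 d_m [ 0.2995 -0.2308  0.0836] roll [-1.400e-03 -8.000e-04 -9.934e-01] rows 7.745112619121285
```

Emit:
{"method": "apply_moves", "body": {
  "deltas": [
    [0.04,-0.031,0.011,-0.14,1],
    [0.08,-0.062,0.022,-0.28,1],
    [0.12,-0.092,0.033,-0.42,1],
    [0.16,-0.123,0.044,-0.56,1],
    [0.2,-0.154,0.055,-0.7,1]
  ]
}}

```text
time_s: 0.6
ee_pos: [332.6, -327.7, 160.1]
ee_rot: [-180.0, -0.0, 61.2]
force: [0.7, -0.2, 0.8]
gripper_width: 91.3
gripper_force: 0.0
```

```bash
python3 -c "
from h import *
go(402,-215,130,77.7)"
```

```text
t 0.6 pos [ 332.6 -327.7  160.1] rot [-1.7999e+02 -1.0000e-02  6.1180e+01] w 91.3 d_m [0.1322 0.0065 0.0301] roll [-1.000e-04 -2.000e-04 -2.883e-01] rows 2.715671900237819
```

Emit:
{"method": "apply_moves", "body": {
  "deltas": [
    [0.045,0.002,0.01,-0.14,1],
    [0.09,0.004,0.02,-0.288,1],
    [0.125,0.006,0.028,-0.288,1],
    [0.125,0.006,0.028,-0.288,1],
    [0.125,0.006,0.028,-0.288,1]
  ]
}}

```text
time_s: 1.1
ee_pos: [398.2, -222.9, 132.5]
ee_rot: [-180.0, 0.0, 77.5]
force: [-0.2, -0.0, 0.4]
gripper_width: 91.1
gripper_force: 0.0
```

```bash
python3 - <<'E'
from h import *
go(402,-215,130,77.7)
s=env.state();im=cams.grab_frame('wrist');cv2.imwrite('pics/w1.png',im)
for c,st in blobs(im,(0,150,70),(8,255,255),80): print(c,st,atz('wrist',c,46,s).round(1))
E
```

```text
t 1.1 pos [ 398.2 -222.9  132.5] rot [-1.7995e+02  2.0000e-02  7.7520e+01] w 91.1 d_m [0.0085 0.002  0.0025] roll [-0.0008  0.0003 -0.0032] rows 0.18231157737654916
[316.1, 191.9] [281, 163, 71, 69, 510] [ 402.5 -210.7   46. ]
[315.9, 198.0] [291, 174, 51, 49, 1971] [ 401.2 -215.9   46. ]
```

View pics/w1.png

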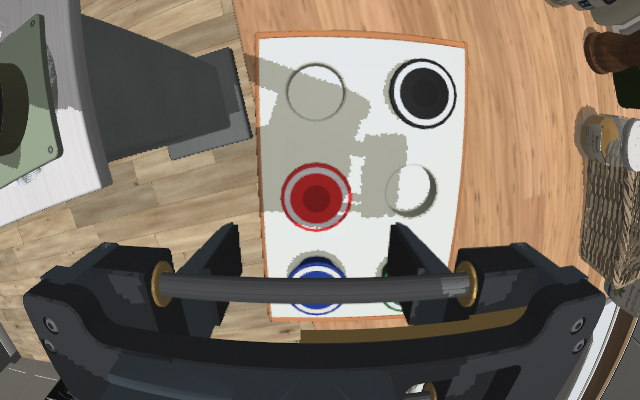

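The wrist view shows the red flange at (316,197), with the blue and green pods at the lower edge and empty pockets on its free sides. It agrees with the other cameras at (401.5,-215.5).

Emit:
{"method": "apply_moves", "body": {
  "deltas": [
    [0.008,0.002,0.0,0,1],
    [0.008,0.002,0.03,0,1],
    [0.008,0.002,0.06,0,1],
    [0.008,0.002,0.06,0,1],
    [0.008,0.002,0.06,0,1]
  ]
}}

```text
time_s: 1.65
ee_pos: [401.8, -216.5, 73.1]
ee_rot: [-180.0, -0.0, 77.3]
force: [0.6, -0.2, 0.8]
gripper_width: 91.4
gripper_force: 0.0
```

```bash
python3 -c "
from h import *
go(401.5,-215.4,32.5,77.7)"
```

```text
t 1.65 pos [ 401.8 -216.5   73.1] rot [-179.99   -0.     77.31] w 91.4 d_m [ 0.001  -0.0006  0.0406] roll [-0.0001 -0.     -0.0068] rows 0.8127376671500873
```

Emit:
{"method": "apply_moves", "body": {
  "deltas": [
    [0.001,-0.0005,0.02,-0.005,1],
    [0.001,-0.0005,0.04,-0.005,1],
    [0.001,-0.0005,0.04,-0.005,1],
    [0.001,-0.0005,0.04,-0.005,0.4],
    [0.001,-0.0005,0.04,-0.005,0.3]
  ],
  "grip_force": 12
}}

```text
time_s: 2.15
ee_pos: [402.8, -215.6, 34.3]
ee_rot: [179.8, 0.1, 77.7]
force: [-0.6, -1.0, 0.6]
gripper_width: 78.3
gripper_force: 0.0
```

Emit:
{"method": "apply_moves", "body": {
  "deltas": [
    [0,0,0,0,0.1],
    [0,0,0,0,0.1],
    [0,0,0,0,0.1],
    [0,0,0,0,0.1],
    [0,0,0,0,0.1]
  ]
}}

```text
time_s: 2.65
ee_pos: [402.1, -215.2, 33.4]
ee_rot: [179.9, 0.0, 77.7]
force: [-0.7, 0.6, 6.4]
gripper_width: 61.0
gripper_force: 12.0
```

Emit:
{"method": "apply_moves", "body": {
  "deltas": [
    [0,0,-0.01,0,0.0],
    [0,0,-0.03,0,0.0],
    [0,0,-0.06,0,0.0],
    [0,0,-0.1,0,0.0],
    [0,0,-0.14,0,0.0]
  ],
  "grip_force": 15
}}

```text
time_s: 3.15
ee_pos: [401.0, -214.5, 174.3]
ee_rot: [-179.9, -0.0, 77.7]
force: [0.2, 0.3, -0.5]
gripper_width: 61.0
gripper_force: 15.0
```

Emit:
{"method": "apply_moves", "body": {
  "deltas": [
    [0,0,-0.04,0,0.0],
    [0,0,-0.06,0,0.0],
    [0,0,-0.06,0,0.0]
  ]
}}

```text
time_s: 3.45
ee_pos: [403.0, -215.6, 236.1]
ee_rot: [179.6, 0.1, 77.7]
force: [-0.5, -0.4, -0.7]
gripper_width: 61.2
gripper_force: 15.0
```

```bash
python3 - <<'E'
from h import *
cv2.imwrite('pics/w2.png',cams.grab_frame('wrist'))
c=np.array([501.4,87.3]);u=np.array([np.cos(np.radians(21.3)),np.sin(np.radians(21.3))])
p=c-u*60;print(p)
go(*p,235,201.3)
go(*p,235,21.3)
E
```

```text
[445.49852634  65.50492617]
t 3.5 pos [ 401.9 -215.   233.8] rot [1.7985e+02 5.0000e-02 7.7680e+01] w 60.9 d_m [ 0.2833 -0.0172 -0.0015] roll [ 6.0000e-04  3.4000e-03 -2.1575e+00] rows 5.676857072045393
t 3.5 pos [ 401.9 -215.   233.8] rot [1.7985e+02 5.0000e-02 7.7680e+01] w 60.9 d_m [ 0.2833 -0.0172 -0.0015] roll [ 2.900e-03 -5.000e-04  9.841e-01] rows 5.676857072045393
```

View pics/w2.png

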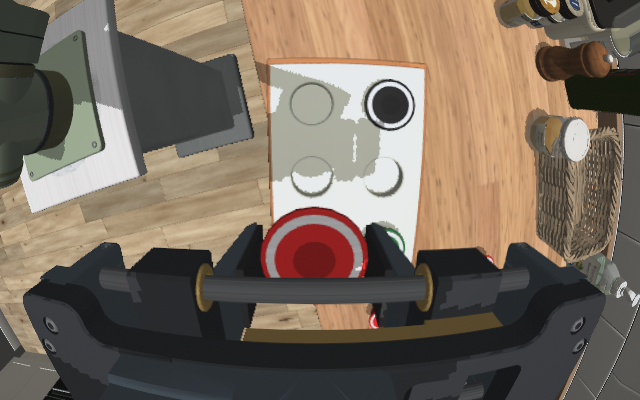

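The red pod is held upright by the flange, with its flange at (314,258) in the wrist view. The black and green pods are in place. I'll carry it to 60 mm in front of the bowl at yaw 21°, so the wrist camera faces the drawer.

Emit:
{"method": "apply_moves", "body": {
  "deltas": [
    [0.04,-0.002,0,0.14,0.0],
    [0.08,-0.005,0,0.28,0.0],
    [0.12,-0.007,0,0.42,0.0],
    [0.16,-0.01,0,0.56,0.0],
    [0.2,-0.012,0,0.7,0.0]
  ]
}}

```text
time_s: 4.0
ee_pos: [430.5, -21.8, 230.8]
ee_rot: [-179.8, 0.2, 39.3]
force: [1.0, -0.5, -1.0]
gripper_width: 61.1
gripper_force: 15.0
```

```bash
python3 -c "
from h import *
go(445.5,65.5,235,21.3)"
```

```text
t 4.0 pos [430.5 -21.8 230.8] rot [-179.84    0.18   39.32] w 61.1 d_m [ 0.067  -0.0581 -0.0043] roll [-0.0022  0.0035  0.3146] rows 1.774725013779655
```

Emit:
{"method": "apply_moves", "body": {
  "deltas": [
    [0.03,-0.026,-0.002,0.14,0.0],
    [0.062,-0.053,-0.003,0.285,0.0],
    [0.062,-0.053,-0.003,0.285,0.0],
    [0.062,-0.053,-0.003,0.285,0.0],
    [0.062,-0.053,-0.003,0.285,0.0]
  ]
}}

```text
time_s: 4.5
ee_pos: [444.9, 56.1, 234.6]
ee_rot: [-180.0, 0.2, 23.4]
force: [-0.5, -0.3, -1.1]
gripper_width: 61.1
gripper_force: 15.0
```

```bash
python3 - <<'E'
from h import *
go(445.5,65.5,235,21.3)
s=env.state();im=cams.grab_frame('wrist');cv2.imwrite('pics/w3.png',im)
import json;json.dump({k:list(map(float,s[k])) for k in('ee_pos','ee_rot')},open('s3.json','w'))
E
```

```text
t 4.5 pos [444.9  56.1 234.6] rot [-1.800e+02  1.600e-01  2.337e+01] w 61.1 d_m [ 0.0043 -0.0084 -0.0004] roll [0.     0.0028 0.0361] rows 0.1878652293699709
```

View pics/w3.png

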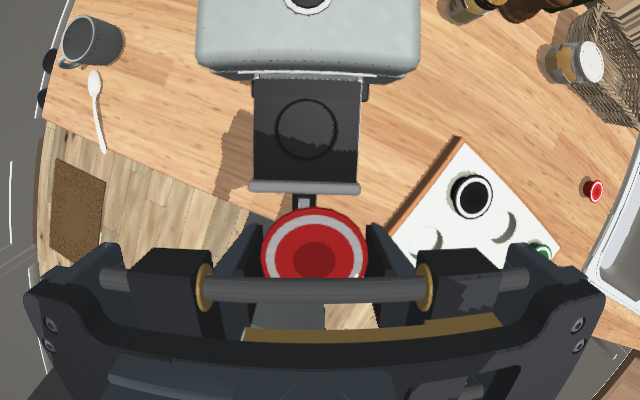

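The bowl rim is visible at about (306,129) and the panel's top edge runs from about (249,187) to (360,188). The pod hangs over the handle at (314,255).

```bash
python3 - <<'E'
from h import *
import json
s=json.load(open('s3.json'));im=cv2.imread('pics/w3.png')
A=lambda u,v,z:atz('wrist',(u,v),z,s)
g=cv2.GaussianBlur(cv2.cvtColor(im,cv2.COLOR_BGR2GRAY),(0,0),1)
g=cv2.createCLAHE(4,(4,4)).apply(g)[85:175,255:360]
print('hough',(cv2.HoughCircles(g,cv2.HOUGH_GRADIENT,1,50,param1=80,param2=12,minRadius=26,maxRadius=34)))
pts=np.array([A(*p,142)[:2] for p in((276,128.5),(337,128.5),(306.5,98),(306.5,159))]);print(pts.round(1),pts.mean(0),np.linalg.norm(pts[0]-pts[1]),np.linalg.norm(pts[2]-pts[3]))
l,r=A(248.5,183,150),A(360.5,184,150);q=l-r;print('panel',l,r,np.linalg.norm(q),np.degrees(np.arctan2(q[1],q[0]))-90)
l,r=A(253,125,142),A(360,125,142);print('deck L/R width',np.linalg.norm(l-r),l,r)
# held pod: flange centre in image -> world at z TCP+15.5
zt=s['ee_pos'][2]+15.5
print('pod',A(314.5,258,zt),s['ee_pos'])
cv2.imwrite('pics/c3.png',np.hstack([cv2.resize(im[85:205,240:370],None,fx=3,fy=4,interpolation=cv2.INTER_CUBIC),cv2.resize(im[195:315,250:380],None,fx=3,fy=4,interpolation=cv2.INTER_CUBIC)]))
E
```

```text
hough [[[50.5 45.5 33.4]]]
[[493.7 111.5]
 [513.9  64.2]
 [527.4  97.9]
 [479.6  77.5]] [503.65273412  87.78712612] 51.472334526004104 52.02090465028376
panel [442.49067863 115.50132923 150.        ] [479.43274935  27.36651349 150.        ] 95.56391753260543 22.741195041244907
deck L/R width 90.74473637255092 [489.08373067 131.05393044 142.        ] [524.71657197  47.59790728 142.        ]
pod [446.68308379  56.13473566 250.13274262] [444.91649920798557, 56.13207547736591, 234.63274262494974]
```

View pics/c3.png

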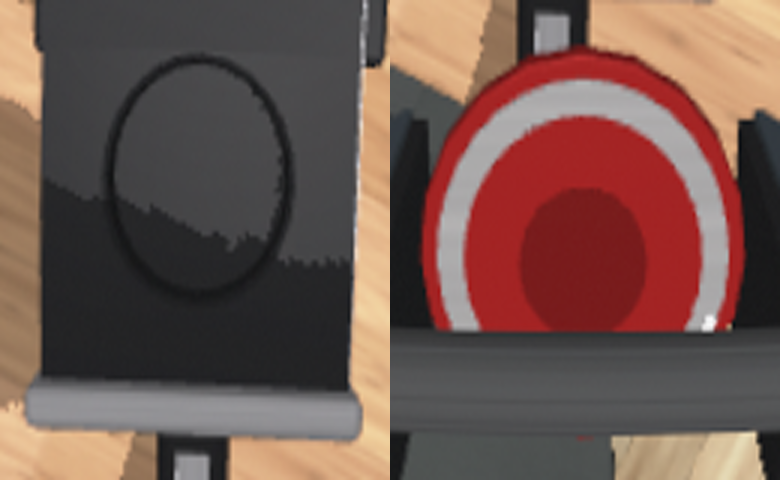

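```bash
python3 - <<'E'
from h import *
import json
s=json.load(open('s3.json'));R=Ro.from_euler('xyz',s['ee_rot'],degrees=True)
for dz in(13,15.5,18):
    print(dz,[R.inv().apply(atz('wrist',p,s['ee_pos'][2]+dz,s)-s['ee_pos']).round(1).tolist() for p in((314.5,206.5),(260.7,257),(368.3,257))])
go(502.8,87.6,195,21.7)
E
```

```text
13 [[30.8, 0.7, -13.1], [0.6, -30.0, -13.0], [0.6, 31.4, -13.0]]
15.5 [[31.6, 0.7, -15.6], [1.9, -29.5, -15.5], [1.8, 30.9, -15.5]]
18 [[32.4, 0.7, -18.1], [3.1, -29.0, -18.0], [3.1, 30.4, -18.0]]
t 4.55 pos [445.1  55.9 234.9] rot [1.800e+02 1.200e-01 2.331e+01] w 61.0 d_m [ 0.0656 -0.0063  0.0398] roll [0.     0.0021 0.028 ] rows 1.540123013374644
```

Emit:
{"method": "apply_moves", "body": {
  "deltas": [
    [0.022,-0.006,0.0,0.028,0.0],
    [0.044,-0.006,0.01,0.028,0.0],
    [0.065,-0.006,0.03,0.028,0.0],
    [0.065,-0.006,0.04,0.028,0.0],
    [0.065,-0.006,0.04,0.028,0.0]
  ]
}}

```text
time_s: 5.05
ee_pos: [501.3, 86.8, 193.7]
ee_rot: [-180.0, 0.3, 21.7]
force: [-0.9, -0.7, -0.7]
gripper_width: 61.2
gripper_force: 15.0
```

Emit:
{"method": "apply_moves", "body": {
  "deltas": [
    [0,0,0,0,0.0],
    [0,0,0,0,0.0]
  ]
}}

```text
time_s: 5.25
ee_pos: [502.9, 87.6, 196.7]
ee_rot: [180.0, -0.1, 21.7]
force: [-0.7, -0.9, -1.3]
gripper_width: 60.8
gripper_force: 15.0
```

```bash
python3 - <<'E'
from h import *
go(502.8,87.6,152,21.7)
cv2.imwrite('pics/s4.png',cams.grab_frame('side')[75:195,245:395].repeat(5,0).repeat(5,1))
E
```

```text
t 5.25 pos [502.9  87.6 196.7] rot [ 1.7997e+02 -7.0000e-02  2.1680e+01] w 60.8 d_m [-0.0001 -0.      0.0447] roll [ 0.0005 -0.0012 -0.0004] rows 0.8935169595907895
```

View pics/s4.png

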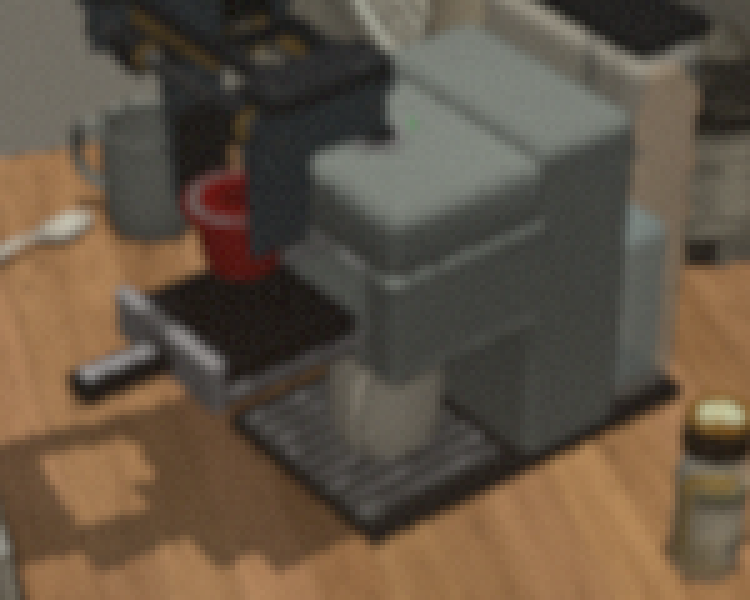

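The pod hangs upright over the bowl area, clear of the head and panel (red cup at (240,230) in the crop). Next I lower it.

Emit:
{"method": "apply_moves", "body": {
  "deltas": [
    [0,0,0.01,0,0.0],
    [0,0,0.02,0,0.0],
    [0,0,0.028,0,0.0],
    [0,0,0.034,0,0.0],
    [0,0,0.038,0,0.0]
  ]
}}

```text
time_s: 5.8
ee_pos: [502.7, 88.2, 156.7]
ee_rot: [-180.0, 0.1, 21.7]
force: [-0.1, -0.0, -0.4]
gripper_width: 61.5
gripper_force: 15.0
```

Emit:
{"method": "apply_moves", "body": {
  "deltas": [
    [0,0,0.002,0,0.0],
    [0,0,0.004,0,0.0],
    [0,0,0.006,0,0.0],
    [0,0,0.006,0,0.0]
  ]
}}

```text
time_s: 6.2
ee_pos: [503.0, 88.2, 151.6]
ee_rot: [180.0, 0.0, 21.7]
force: [0.4, -1.3, -0.5]
gripper_width: 61.3
gripper_force: 15.0
```

Emit:
{"method": "apply_moves", "body": {
  "deltas": [
    [0,0,0.001,0,0.0],
    [0,0,0.002,0,0.0],
    [0,0,0.002,0,0.0],
    [0,0,0.002,0,0.0]
  ]
}}

```text
time_s: 6.6
ee_pos: [503.1, 88.2, 149.8]
ee_rot: [180.0, -0.0, 21.7]
force: [-0.3, -0.3, -0.6]
gripper_width: 60.9
gripper_force: 15.0
```

Now I open the gripper in small steps.

Emit:
{"method": "apply_moves", "body": {
  "deltas": [
    [0,0,0,0,0.4],
    [0,0,0,0,0.5],
    [0,0,0,0,0.7],
    [0,0,0,0,1],
    [0,0,0,0,1]
  ]
}}

```text
time_s: 7.1
ee_pos: [503.1, 88.2, 149.7]
ee_rot: [180.0, 0.0, 21.7]
force: [-0.0, -0.1, -0.6]
gripper_width: 89.4
gripper_force: 0.0
```

Emit:
{"method": "apply_moves", "body": {
  "deltas": [
    [0,0,0,0,1],
    [0,0,-0.01,0,1],
    [0,0,-0.03,0,1],
    [0,0,-0.06,0,1],
    [-0.02,0,-0.08,0,1]
  ]
}}

```text
time_s: 7.6
ee_pos: [486.8, 81.4, 232.1]
ee_rot: [179.9, -0.3, 21.7]
force: [0.2, 0.3, 0.0]
gripper_width: 91.0
gripper_force: 0.0
```

Emit:
{"method": "apply_moves", "body": {
  "deltas": [
    [-0.04,0,0,0,1],
    [-0.08,0,0,0,0.5],
    [-0.11,0,0,0,0],
    [-0.11,0,0,0,-0.5],
    [-0.11,0,0,0,-1]
  ]
}}

```text
time_s: 8.1
ee_pos: [382.8, 40.1, 230.8]
ee_rot: [180.0, -0.2, 21.7]
force: [0.7, 0.1, 0.8]
gripper_width: 62.3
gripper_force: 0.0
```

```bash
python3 - <<'E'
from h import *
c=np.array([502.8,87.6]);a=np.radians(21.6);u=np.array([np.cos(a),np.sin(a)])
p=c-u*150;print(p)
go(*p,122,21.6)
s=env.state();im=cams.grab_frame('wrist');sd=cams.grab_frame('side')
cv2.imwrite('pics/w5.png',np.hstack([im[:320,150:470],cv2.resize(sd[75:195,245:395],(400,320),interpolation=cv2.INTER_CUBIC)]))
for n,i in(('wrist',im),('side',sd)):
    for b,st in blobs(i,(0,150,50),(8,255,255),60): print(n,b,st,atz(n,b,163,s).round(1))
E
```

```text
[363.33352712  32.3813171 ]
t 8.1 pos [382.8  40.1 230.8] rot [ 1.7995e+02 -1.6000e-01  2.1690e+01] w 62.3 d_m [-2.120e-02 -1.000e-04  1.087e-01] roll [ 0.0008 -0.0028  0.0015] rows 2.2149624541217365
wrist [313.1, 54.5] [273, 14, 81, 77, 831] [499.4  86.6 163. ]
wrist [313.3, 50.5] [285, 23, 58, 55, 2489] [502.5  87.6 163. ]
wrist [598.5, 147.4] [592, 138, 17, 23, 110] [ 563.  -220.6  163. ]
wrist [606.3, 149.0] [602, 141, 9, 17, 113] [ 568.9 -236.1  163. ]
wrist [575.2, 241.1] [569, 234, 20, 22, 110] [ 458.4 -249.1  163. ]
wrist [582.3, 245.6] [578, 239, 10, 14, 98] [ 458.3 -267.5  163. ]
side [293.0, 128.7] [286, 125, 15, 8, 89] [503.5  89.2 163. ]
side [466.5, 130.5] [460, 124, 15, 13, 131] [954.4 -50.1 163. ]
side [293.4, 137.3] [282, 131, 23, 11, 109] [494.7  47.9 163. ]
side [405.9, 290.5] [400, 286, 12, 10, 89] [ 575.5 -499.2  163. ]
side [337.3, 328.3] [331, 323, 13, 11, 109] [ 430.8 -540.   163. ]
```

View pics/w5.png

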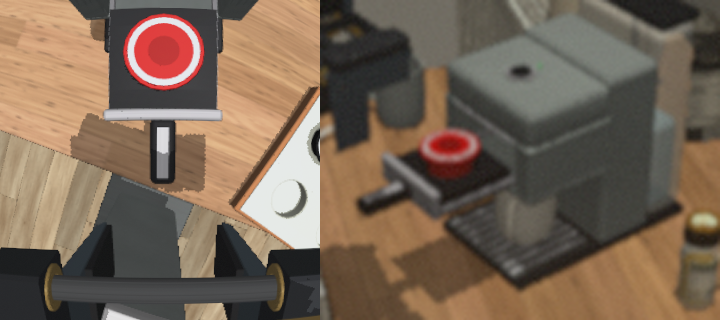

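The pod stands upright in the bowl at about (502.5,87.6), released, with the mug still under the spout. Next I close the fingers, move in front of the handle, go down and push.

Emit:
{"method": "apply_moves", "body": {
  "deltas": [
    [-0.022,0,0.0,0,-1],
    [-0.022,0,0.03,0,-1],
    [-0.022,0,0.07,0,-1],
    [-0.022,0,0.11,0,-1],
    [-0.022,0,0.115,0,-1]
  ]
}}

```text
time_s: 8.7
ee_pos: [359.3, 32.1, 111.4]
ee_rot: [-179.8, 0.5, 21.7]
force: [-0.1, 0.3, -0.1]
gripper_width: 13.8
gripper_force: 0.0
```

Emit:
{"method": "apply_moves", "body": {
  "deltas": [
    [0,0,0,0,-1],
    [0.006,0,0,0,-1],
    [0.012,0,0,0,-1],
    [0.018,0,0,0,-1],
    [0.022,0,0,0,-1]
  ]
}}

```text
time_s: 9.2
ee_pos: [383.8, 40.5, 115.6]
ee_rot: [180.0, -0.1, 21.7]
force: [-0.4, -0.4, -0.7]
gripper_width: 1.0
gripper_force: 0.0
```

```bash
python3 - <<'E'
from h import *
c=np.array([502.5,87.6]);a=np.radians(21.6);u=np.array([np.cos(a),np.sin(a)])
go(*(c-u*23),115,21.6)
E
```

```text
t 9.2 pos [383.8  40.5 115.6] rot [ 1.7995e+02 -1.3000e-01  2.1730e+01] w 1.0 d_m [1.047e-01 1.000e-04 8.000e-04] roll [ 0.0008 -0.0023  0.0023] rows 2.0941626989398934
```

Emit:
{"method": "apply_moves", "body": {
  "deltas": [
    [0.003,0,0,0,-1],
    [0.007,0,0,0,-1],
    [0.012,0,0,0,-1],
    [0.018,0,0,0,-1],
    [0.025,0,0,0,-1]
  ]
}}

```text
time_s: 9.7
ee_pos: [405.7, 49.5, 114.7]
ee_rot: [180.0, 0.0, 21.7]
force: [-1.5, -1.4, 1.3]
gripper_width: 0.5
gripper_force: 1.0
```

Emit:
{"method": "apply_moves", "body": {
  "deltas": [
    [0.007,0,0,0,-1],
    [0.014,0,0,0,-1],
    [0.021,0,0,0,-1],
    [0.028,0,0,0,-1],
    [0.035,0,0,0,-1]
  ]
}}

```text
time_s: 10.2
ee_pos: [438.7, 62.4, 114.7]
ee_rot: [180.0, 0.0, 21.7]
force: [-1.8, -1.8, 0.5]
gripper_width: 0.3
gripper_force: 1.0
```

Emit:
{"method": "apply_moves", "body": {
  "deltas": [
    [0.007,0,0,0,-1],
    [0.014,0,0,0,-1],
    [0.02,0,0,0,-1],
    [0.025,0,0,0,-1],
    [0.03,0,0,0,-1]
  ]
}}

```text
time_s: 10.7
ee_pos: [466.2, 73.6, 114.6]
ee_rot: [180.0, 0.0, 21.7]
force: [-0.9, -2.6, 0.6]
gripper_width: 0.7
gripper_force: 1.0
```

```bash
python3 - <<'E'
from h import *
c=np.array([502.5,87.6]);a=np.radians(21.6);u=np.array([np.cos(a),np.sin(a)])
go(*(c-u*23),115,21.6)
E
```

```text
t 10.7 pos [466.2  73.6 114.6] rot [1.800e+02 1.000e-02 2.172e+01] w 0.7 d_m [ 0.0159  0.0003 -0.0004] roll [0.     0.0003 0.002 ] rows 0.31822940746417233
```

Emit:
{"method": "apply_moves", "body": {
  "deltas": [
    [0.004,0,0,0,-1],
    [0.007,0,0,0,-1],
    [0.01,0,0,0,-1],
    [0.012,0,0,0,-1],
    [0.012,0,0,0,-1]
  ]
}}

```text
time_s: 11.2
ee_pos: [472.1, 76.0, 114.6]
ee_rot: [-180.0, 0.7, 21.8]
force: [-12.4, -8.3, 10.7]
gripper_width: 0.7
gripper_force: 7.3
```

Emit:
{"method": "apply_moves", "body": {
  "deltas": [
    [0.001,0,0,0,-1],
    [0.002,0,0,0,-1],
    [0.003,0,0,0,-1],
    [0.004,0,0,0,-1],
    [0.004,0,0,0,-1]
  ]
}}

```text
time_s: 11.7
ee_pos: [472.1, 76.0, 114.5]
ee_rot: [-180.0, 1.1, 21.8]
force: [-20.7, -12.2, 17.1]
gripper_width: 0.2
gripper_force: 12.1
```

The drawer meets a firm stop. I back off and look.

Emit:
{"method": "apply_moves", "body": {
  "deltas": [
    [-0.01,0,0,0,-1],
    [-0.03,0,0,0,-1],
    [-0.06,0,-0.02,0,-1],
    [-0.09,0,-0.06,0,-1],
    [-0.12,0,-0.1,0,-1]
  ]
}}

```text
time_s: 12.2
ee_pos: [368.5, 35.1, 215.6]
ee_rot: [-180.0, -0.0, 21.7]
force: [1.6, -0.7, 0.2]
gripper_width: 0.4
gripper_force: 0.0
```

Emit:
{"method": "apply_moves", "body": {
  "deltas": [
    [0,0,0,0,-1],
    [0,0,0,0,-1],
    [0,0,0,0,-1]
  ]
}}

```text
time_s: 12.5
ee_pos: [369.6, 35.3, 214.0]
ee_rot: [-180.0, 0.0, 21.7]
force: [-0.4, 0.4, -0.2]
gripper_width: 0.5
gripper_force: 0.0
```

```bash
python3 - <<'E'
from h import *
s=env.state();im=cams.grab_frame('wrist');tp=cams.grab_frame('top');sd=cams.grab_frame('side')
import json;json.dump({k:list(map(float,s[k])) for k in('ee_pos','ee_rot')},open('s6.json','w'));print(s['ee_pos'],s['ee_rot'],s['force'])
cv2.imwrite('pics/w6full.png',im);cv2.imwrite('pics/top6.png',tp);cv2.imwrite('pics/side6.png',sd)
o=np.zeros((600,800,3),np.uint8)
o[:,:400]=cv2.resize(im[:240,230:390],(400,600),interpolation=cv2.INTER_CUBIC)
o[:300,400:]=cv2.resize(sd[75:195,245:405],(400,300),interpolation=cv2.INTER_CUBIC)
o[300:,400:]=cv2.resize(tp[120:240,180:340],(400,300),interpolation=cv2.INTER_CUBIC)
cv2.imwrite('pics/w6.png',o)
E
```

```text
[369.57609137  35.30474598 214.03335072] [-1.79970326e+02  6.93188464e-03  2.17232180e+01] [-0.44821768  0.36131237 -0.23840326]
```

View pics/w6.png

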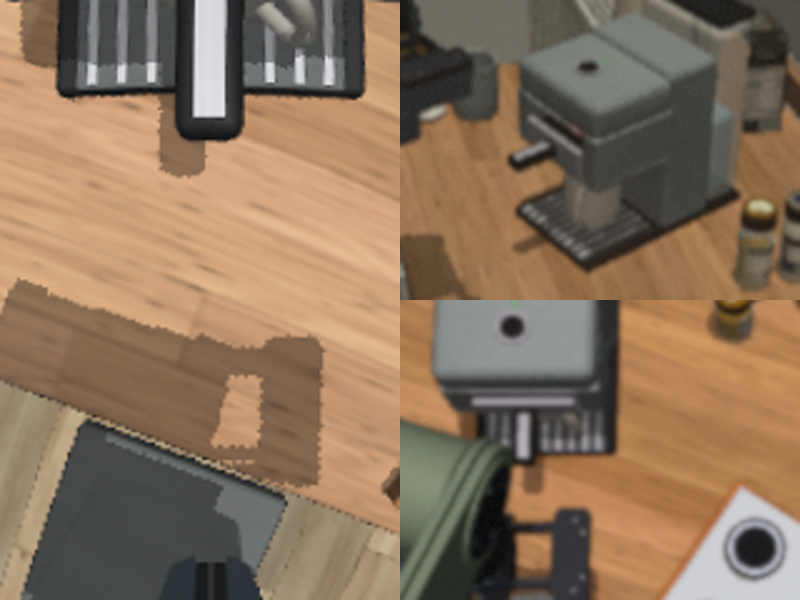

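```bash
python3 - <<'E'
from h import *
import json
a=np.radians(21.7);u=np.array([np.cos(a),np.sin(a)])
s6=json.load(open('s6.json'));s5=dict(ee_pos=[382.8,40.1,230.8],ee_rot=[179.95,-.16,21.69])
for z in(132,140):
    t6=atz('wrist',(314,55.6),z,s6)[:2];t5=atz('wrist',(313,184),z,s5)[:2]
    print(z,t6,t5,'travel',(t6-t5)@u)
t6=atz('top',(180+524/2.5-160,120+(460-300)/2.5),140) # handle tip in top
print('top tip',t6,'travel',(t6[:2]-np.array([402.4,46.5]))@u)
# panel top edge front in top view; head top-front edge (z~214)
P=atz('top',(180+(524-400)/2.5,120+(404-300)/2.5),150)[:2];H=atz('top',(180+(515-400)/2.5,120+(378-300)/2.5),214)[:2]
print('panel proj',P@u,'head front top edge',H@u,'contact TCP',np.array([472.1,76])@u,'bowl0',np.array([502.7,87.7])@u)
E
```

```text
132 [487.86264821  81.8216226 ] [398.88141237  46.71195338] travel 95.6570508180453
140 [486.45848831  81.27091114] [400.58833225  47.38206239] travel 92.3150508481537
top tip [491.90880739  82.78847779 140.        ] travel 96.58309537717446
panel proj 540.0298826132873 head front top edge 543.530424095864 contact TCP 466.74424057403894 bowl0 499.50173432308486
```

```bash
python3 - <<'E'
from h import *
a=np.radians(21.7);u=np.array([np.cos(a),np.sin(a)]);v=np.array([-u[1],u[0]])
for n,p,z in(('side',(320.2,151),107),('top',(204,164),107)):
    q=atz(n,p,z)[:2];print(n,q,q@u,q@v)
# gradient along column lines in top6 through face, beside the panel and at the panel
g=cv2.cvtColor(cv2.imread('pics/top6.png'),cv2.COLOR_BGR2GRAY)
for c in(203,206,220,250,256):print(c,g[146:172,c].tolist())
E
```

```text
side [567.69842204  43.81008977] 543.6657333529457 -169.1992692895564
top [522.45099464 170.73946595] 548.5566000239462 -34.53496203732365
203 [140, 136, 129, 118, 103, 81, 62, 52, 57, 71, 78, 63, 49, 48, 49, 47, 50, 59, 82, 103, 113, 119, 120, 118, 117, 120]
206 [143, 139, 131, 121, 106, 82, 64, 53, 57, 73, 83, 68, 51, 47, 48, 47, 48, 56, 66, 76, 81, 81, 82, 80, 78, 78]
220 [146, 139, 131, 117, 100, 80, 63, 54, 57, 79, 92, 80, 86, 125, 147, 134, 93, 62, 57, 61, 64, 66, 65, 67, 70, 75]
250 [146, 139, 128, 117, 100, 80, 60, 52, 56, 69, 75, 66, 61, 71, 78, 75, 69, 64, 61, 64, 76, 87, 89, 87, 84, 77]
256 [109, 105, 97, 85, 73, 57, 53, 63, 83, 96, 82, 60, 50, 49, 48, 47, 49, 53, 58, 61, 63, 62, 62, 64, 64, 64]
```

The face is at about 544–548 along the machine axis and the panel front is at about 540. That matches the closed geometry, where the panel sits 5 mm proud. The handle travelled about 95 mm to a firm stop, so I hand the job in.

```bash
python3 -c "
from workcell import env
print(env.job_done())"
```

```text
the job is handed in; nothing more can be done
None
```

I put the red pod upright in the drawer's bowl, let go of it, pushed the drawer to its firm stop and handed the job in at about 12.7 s; the hand-in gave no verdict. In the last camera check the drawer looked closed and the mug stood in place, and the other pods had not been touched.

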